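# Put four mixed-up parts back into the trays with their samples

## Task

The four loose parts have been put into the wrong sorting trays. Each tray has a sample part screwed down on the step behind its pocket: move every loose part into the middle of the pocket of the tray whose sample it matches, flat on the pocket's floor and the way up it stands now. Each pocket takes one part, so the empty spare tray is there for parking a part on the way; leave the little dish of screws where it is.

Things in the scene. Friction and masses are not known exactly. Their poses are not given: they have to be found in the camera images.
- heatsink_mid (a point): The loose square finned light-metal heat sink, 40 x 40 mm, 18 mm high, lying fins up; grip it anywhere across 40 mm. The point is its centre, half-way up (9 mm over its underside); z is up. It starts in a wrong tray's pocket, its y axis along that tray's x to within about 0.6 rad.
- relay_mid (a point): The loose block-shaped black relay, 22 mm (its x) x 28 mm (its y), 24 mm high. The point is its centre, half-way up (12 mm over its underside); z is up. It starts in a wrong tray's pocket, its y axis along that tray's x to within about 0.6 rad.
- terminal_mid (a point): The loose long narrow green screw-terminal strip, 14 mm (its x) x 52 mm (its y), 17 mm high. The point is its centre, half-way up (8.5 mm over its underside); z is up. It starts in a wrong tray's pocket, its y axis along that tray's x to within about 0.6 rad.
- capacitor_mid (a point): The loose upright black cylindrical capacitor, 18 mm diameter, 32 mm high, standing on its flat end. The point is its centre, half-way up (16 mm over its underside); z is up. It starts in a wrong tray's pocket, its y axis along that tray's x to within about 0.6 rad.
- tray_heatsink_pocket (a point): Fixed blue tray of the heat sink: an identical heat sink is screwed down as its sample on a grey step (14 mm over the bench) behind the pocket. Point: centre of the pocket's floor, 8 mm over the bench; x points to the sample (its centre 78 mm off), z up. Pocket 84 x 84 mm inside, lip 4 mm wide, 3 mm over the floor; step from 46 to 106 mm along x; tray 92 mm wide.
- tray_relay_pocket (a point): Fixed blue tray of the relay: an identical relay is screwed down as its sample on a grey step (14 mm over the bench) behind the pocket. Point: centre of the pocket's floor, 8 mm over the bench; x points to the sample (its centre 78 mm off), z up. Pocket 84 x 84 mm inside, lip 4 mm wide, 3 mm over the floor; step from 46 to 106 mm along x; tray 92 mm wide.
- tray_terminal_pocket (a point): Fixed blue tray of the terminal strip: an identical terminal strip is screwed down as its sample on a grey step (14 mm over the bench) behind the pocket. Point: centre of the pocket's floor, 8 mm over the bench; x points to the sample (its centre 78 mm off), z up. Pocket 84 x 84 mm inside, lip 4 mm wide, 3 mm over the floor; step from 46 to 106 mm along x; tray 92 mm wide.
- tray_capacitor_pocket (a point): Fixed blue tray of the capacitor: an identical capacitor is screwed down as its sample on a grey step (14 mm over the bench) behind the pocket. Point: centre of the pocket's floor, 8 mm over the bench; x points to the sample (its centre 78 mm off), z up. Pocket 84 x 84 mm inside, lip 4 mm wide, 3 mm over the floor; step from 46 to 106 mm along x; tray 92 mm wide.
- tray_spare_pocket (a point): The spare tray: blue, fixed to the bench, the same 84 x 84 mm pocket (floor 8 mm over the bench, lip 3 mm over the floor), but no step and no sample; empty at the start, free for setting a part down for a while. The point is the centre of the pocket's floor, z up.
- dish_mid (a point): Bystander: small open round metal dish of screws, 44 mm across and 16 mm high, loose on the bench among the trays. The point is its centre, 8 mm over the bench.
Mind the look-alikes: they are no part of the job. What is shaped like the part that bears heatsink_mid but blue or yellow is not meant.

How it is judged (in metres and radians):
At the end, for the whole second after the job is handed in: The heat sink, relay, terminal strip and capacitor each rest in the pocket of the tray with the matching sample: centre within 15 mm of the pocket's centre (seen from above), on the pocket's floor (height within 4 mm), right way up (within 0.12 rad), released and at rest (horizontal distance between heatsink_mid and tray_heatsink_pocket below 0.015 m and angle between each of heatsink_mid, relay_mid, terminal_mid, capacitor_mid's own z axis and vertical below 0.12 rad and z of heatsink_mid in the frame of tray_heatsink_pocket between 0.005 and 0.013 m and horizontal distance between relay_mid and tray_relay_pocket below 0.015 m and z of relay_mid in the frame of tray_relay_pocket between 0.008 and 0.016 m and horizontal distance between terminal_mid and tray_terminal_pocket below 0.015 m and z of terminal_mid in the frame of tray_terminal_pocket between 0.0045 and 0.0125 m and horizontal distance between capacitor_mid and tray_capacitor_pocket below 0.015 m and z of capacitor_mid in the frame of tray_capacitor_pocket between 0.012 and 0.02 m and linear speed of each of heatsink, relay, terminal, capacitor below 0.02 m/s); the robot touches nothing.
It fails at once if the dish of screws was shifted by more than 15 mm (distance of dish_mid from where it was at the start of the episode above 0.015 m).
It also fails if it takes over 138 s, if anything falls off the work surface, if the arm or the gripper's body presses on something with over 40 N, if the wrist force passes 120 N, or if a joint passes its speed limit or range.

## Robot

A 6-joint arm with a two-finger parallel gripper is mounted at the origin on a cart in front of the work surface, level with it; the furniture and walls round the work are solid. World frame = base frame: x ahead of the robot, y to its left, z up, the work surface at z = 0. Lengths are in mm, angles in degrees, forces in N, time in s.
With the tool pointing down it reaches from about 275 to 750 mm from the base axis. Payload 10.2 kg.
Tool frame: the origin (TCP) lies at the very end of the fingers, on their centre line; the grasp point (between the pads) lies 19 mm behind it (env.grasp_offset is the distance from the TCP to the grasp point, in mm); x points along the fingers, z is the direction in which the jaws open and shut, and the axes are right-handed (so a half turn about x gives the same grasp; the last joint's range is limited). The gripper opens to 88 mm and grips with 3 to 60 N. Pads are 18 mm wide; open, the fingers measure 123 mm over their backs; the gripper's body (75 mm by 187 mm) begins 45 mm behind the grasp point.
Start: joints at [56.242, 17.928, 85.812, -0, 76.261, -12.8], TCP at [187.804, 490.266, 238.72] pointing down, gripper open.
Joint ranges: [-168.41, 168.41], [-55.51, 124.54], [10.69, 146.95], [-70.63, 250.63], [1, 178], [-165.06, 165.06]. Speed limits (degrees/s): [136.94, 136.94, 172.46, 180, 180, 180].

## Interface

Orientations are given as [roll, pitch, yaw] about the fixed x, y, z axes, in that order (R = Rz(yaw) Ry(pitch) Rx(roll)).
In Python, from workcell import observe, vision, job, env gives the robot as it stands.
- The arm moves only by the shell command python3 -m handwheel 'ROWS' [FORCE]. ROWS is JSON, a list of rows, each an object of numbers: "jaw": the finger opening in cm, from 0 to 8.81; "dx", "dy", "dz": the shift along the world's x, y, z in cm; "rx", "ry", "rz": the turn, a rotation vector about the world's x, y, z in rad. A call has 1 to 8 rows; each row is the pose to reach, as a shift and turn from the pose measured when the call began; what a row does not reach only later rows make up. A row lasts 1/8 s, in which the tool goes at most 62.5 mm and 10.7 degrees, less where a joint would pass 70% of its speed; a pose out of reach is approached as far as the arm can. A call with a gripper value outside its range is refused whole. The fingers move at their own pace and stop on an object; FORCE is the grip in N (left out, the last holds). Time passes only in rows, so rows that repeat a pose let the fingers close. It gives the time, the measured TCP pose, the force and the opening at its end, in the units of the state.
- observe(): the state, without advancing time (a new reading comes with each control period).
- vision.camera(name): name is "side" or "top" or "wrist"; returns a dict with "pixels" (384x512x3 uint8, red, green, blue), "camera_matrix" (3x3 intrinsics, pixels), "k1" (the pictures are not rectified: a ray, as slopes to the right and down, at radius r is drawn at 1 + k1 r^2 times it, then the intrinsics apply), "extrinsics" (4x4, takes a point from camera to world coordinates); the wrist camera has in their place "hand_eye" (4x4, takes a point from camera to tool coordinates, whose origin is the TCP and whose axes are the tool frame's). Camera axes: x right, y down, z forward; pixel columns grow to the right and rows downward; lengths in mm; the calibration is good to about 2 mm. A picture is of the moment at which its call begins: read the wrist's pose just before it. There is no depth.
- job.sign_off(): hands the job in, once; it reports no verdict.
The state is a dict: "time": time; "joint_positions": joint angles; "dq": joint speeds; "effort": joint torques, N m; "tool_pos": TCP position; "eef_rot": TCP orientation; "force": force on the tool from outside, world axes, zero at the start; "wrist_torque": the same for the moment, N m; "grip_width": finger opening in mm.
Only numpy, scipy, OpenCV 4.12 (cv2) and the standard library are available. Lean on these libraries where they do the work, as an engineer would, in place of code of your own. Each camera call takes 0.05 s, during which the arm holds its last target.

## Working session

There is one attempt and no reset: what is moved stays moved. The work goes in short steps, Python scripts to look and compute and a shell command to move; the robot and the scene stay as the last step left them, time stands still between calls to the robot, and variables do not carry over. Pictures are saved under pics/ and viewed, and the job is handed in when it is done.

```bash
mkdir -p pics; ls
python3 - <<'E'
from workcell import observe, vision, job, env
import cv2, numpy as np
print(observe())
for n in ["side","top","wrist"]:
    c=vision.camera(n)
    cv2.imwrite(f"pics/{n}0.png",c["pixels"][:,:,::-1])
    print(n,{k:np.round(v,3).tolist() for k,v in c.items() if k!="pixels"})
E
```

```text
pics
{'time': 0.0, 'joint_positions': array([ 5.62421488e+01,  1.79571846e+01,  8.58557984e+01,  1.85938653e-03,
        7.62614397e+01, -1.27996704e+01]), 'dq': array([ 0.03820713,  0.00195093,  0.04977336,  0.08749681, -0.02971371,
        0.0221404 ]), 'effort': array([ 3.14947338e-04, -4.02205682e+01, -2.52267855e+01,  6.94692484e-02,
        3.52671614e-02, -1.30804306e-04]), 'tool_pos': array([187.63859547, 490.04332954, 238.16950125]), 'eef_rot': array([ 165.81051431,   89.92555543, -125.14810932]), 'force': array([-0.0514242 , -0.34940277,  0.114006  ]), 'wrist_torque': array([ 0.01834889, -0.04734305,  0.02775118]), 'grip_width': 88.33308311330207}
side {'camera_matrix': [[366.058, 0.0, 253.865], [0.0, 366.058, 196.778], [0.0, 0.0, 1.0]], 'k1': -0.12, 'extrinsics': [[-0.976, -0.127, 0.177, 309.909], [-0.218, 0.594, -0.775, 1032.407], [-0.007, -0.794, -0.607, 805.077], [0.0, 0.0, 0.0, 1.0]]}
top {'camera_matrix': [[382.335, 0.0, 249.87], [0.0, 382.335, 191.783], [0.0, 0.0, 1.0]], 'k1': 0.021, 'extrinsics': [[0.009, -0.972, 0.235, 288.021], [-1.0, -0.008, 0.007, 67.595], [-0.005, -0.235, -0.972, 1042.955], [0.0, 0.0, 0.0, 1.0]]}
wrist {'camera_matrix': [[280.033, 0.0, 251.335], [0.0, 280.033, 195.212], [0.0, 0.0, 1.0]], 'k1': -0.053, 'hand_eye': [[0.0, -0.283, 0.959, -146.484], [0.001, -0.959, -0.283, 71.916], [1.0, 0.001, -0.0, 0.27], [0.0, 0.0, 0.0, 1.0]]}
```

View pics/top0.png

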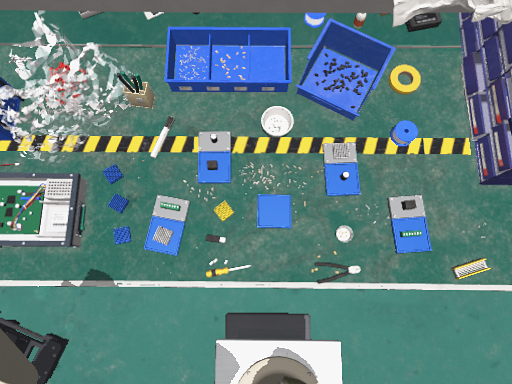

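View pics/side0.png

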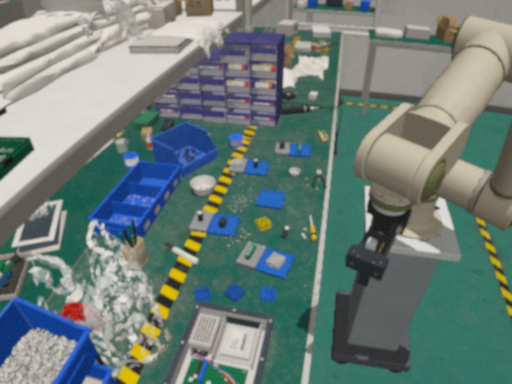

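View pics/wrist0.png

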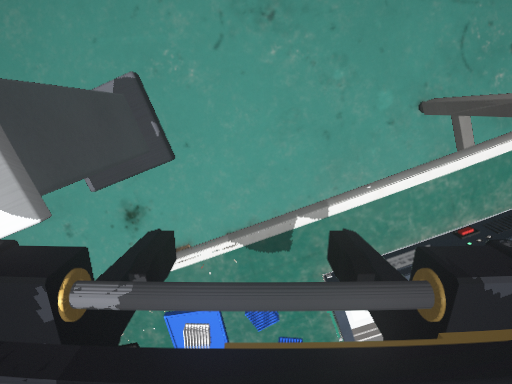

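```bash
cat > h.py <<'E'
from workcell import observe, vision, job, env
import cv2, numpy as np
from scipy.spatial.transform import Rotation as R
def undist(c,uv):
    K=c["camera_matrix"]; d=np.array([c["k1"],0,0,0.])
    # drawn = (1+k1 r^2)*ray : standard opencv radial
    return cv2.undistortPoints(np.array(uv,float).reshape(-1,1,2),K,d,None,None,None).reshape(-1,2)
def ext(c,s=None):
    if "extrinsics" in c: return np.array(c["extrinsics"])
    T=np.eye(4);T[:3,:3]=R.from_euler("xyz",s["eef_rot"],degrees=True).as_matrix();T[:3,3]=s["tool_pos"]
    return T@np.array(c["hand_eye"])
def toplane(c,uv,z,s=None):
    E=ext(c,s); n=undist(c,uv); out=[]
    for a,b in n:
        d=E[:3,:3]@[a,b,1]; o=E[:3,3]; out.append(o+d*(z-o[2])/d[2])
    return np.array(out)
def proj(c,P,s=None):
    E=np.linalg.inv(ext(c,s)); P=np.atleast_2d(P)
    return cv2.projectPoints(P.astype(float),cv2.Rodrigues(E[:3,:3])[0],E[:3,3],c["camera_matrix"],np.array([c["k1"],0,0,0.]))[0].reshape(-1,2)
E
python3 - <<'E'
import cv2
im=cv2.imread("pics/top0.png")
a=cv2.resize(im[125:260,140:300],None,fx=5,fy=5,interpolation=cv2.INTER_CUBIC)[:600]
cv2.imwrite("pics/t1.png",im_:=cv2.resize(im[120:260,100:290],None,fx=4.2,fy=4.2,interpolation=cv2.INTER_CUBIC))
cv2.imwrite("pics/t2.png",cv2.resize(im[130:265,250:440],None,fx=4.2,fy=4.2,interpolation=cv2.INTER_CUBIC))
E
```

```text
(no output)
```

View pics/t1.png

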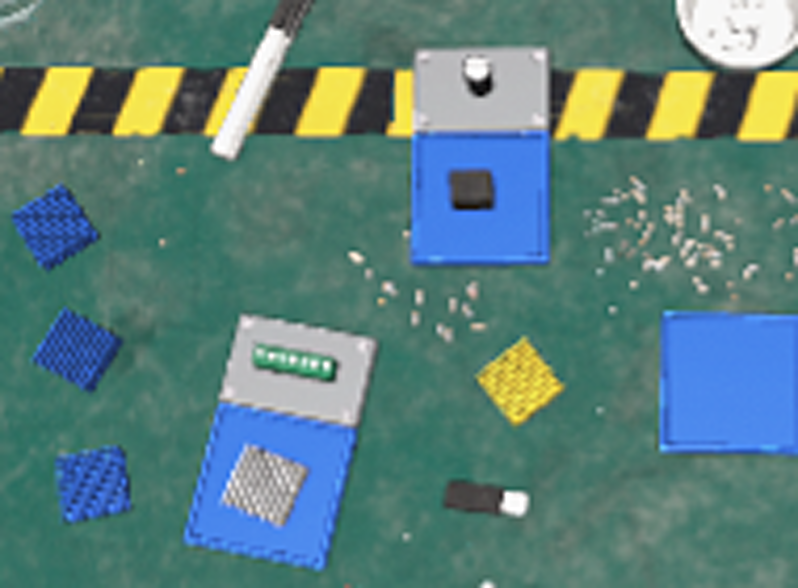

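View pics/t2.png

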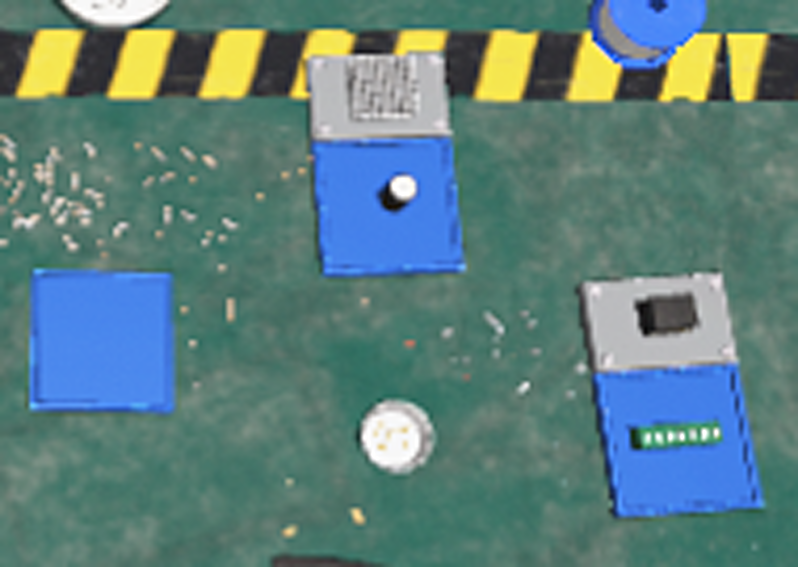

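```bash
cat > m.py <<'E'
from h import *
from scipy.optimize import least_squares
c=vision.camera("top")
def full(p,o): return (np.array(p,float)+.5)/4.2-.5+np.array(o)
T={}
def tray(name,pts,o,step=True):
    L=np.array([[106,46,14],[106,-46,14],[-46,46,11],[-46,-46,11]],float) if step else np.array([[46,46,11],[46,-46,11],[-46,46,11],[-46,-46,11]],float)
    uv=full(pts,o)
    W=toplane(c,uv,12)
    mid=W[:2].mean(0)-W[2:].mean(0); th=np.arctan2(mid[1],mid[0])
    f=lambda q:(proj(c,np.c_[ (R.from_euler("z",q[2]).as_matrix()@L.T).T+[q[0],q[1],0]])-uv).ravel()
    r=least_squares(f,[*W.mean(0)[:2],th]); print(name,np.round(r.x[:2],1),round(np.degrees(r.x[2]),1),"res px",np.round(r.fun,1)); T[name]=r.x
a=(100,120);b=(250,130)
tray("A_cap",[(415,47),(550,46),(411,264),(549,264)],a)
tray("C_term",[(241,314),(377,340),(185,542),(324,570)],a)
tray("B_heat",[(307,56),(447,52),(324,274),(465,270)],b)
tray("D_relay",[(581,283),(720,273),(615,517),(763,507)],b)
tray("spare",[(32,268),(172,272),(30,410),(174,412)],b,False)
def bx(n,x,y,th,w,l,h):
    return n,x,y,th,w,l,h
for n,p,o,z in [("heat",(264,485),a,26),("cap",(404,187),b,40),("relay",(472,186),a,32),("term",(677,434),b,25),("dish",(396,435),b,14)]:
    print(n,np.round(toplane(c,full(p,o),z),1))
np.save("T.npy",T,allow_pickle=True)
E
python3 m.py
```

```text
A_cap [609.9 176.3] 0.9 res px [ 0.1  0.3 -0.   0.2 -0.1 -0.1 -0.  -0.4]
C_term [414.7 304.9] -10.3 res px [ 0.  -0.1  0.1 -0.2 -0.3  0.2  0.1  0. ]
B_heat [ 577.6 -182.8] 2.0 res px [ 0.5 -0.2 -0.5 -0.1  0.1  0.1 -0.1  0.2]
D_relay [ 423.1 -358.7] 4.6 res px [-0.2 -0.1  0.2 -0.   0.3  0.1 -0.3  0. ]
spare [484.9   8.3] -0.5 res px [ 0.1  0.5 -0.   0.1  0.1 -0.3 -0.2 -0.2]
heat [[413.1 306.2  26. ]]
cap [[ 581.8 -186.3   40. ]]
relay [[610.8 180.1  32. ]]
term [[ 424.9 -353.7   25. ]]
dish [[ 424.  -179.5   14. ]]
```

```bash
cat > ov.py <<'E'
from h import *
import sys
c=vision.camera("top")
im=cv2.resize(c["pixels"][:,:,::-1],None,fx=6,fy=6,interpolation=cv2.INTER_CUBIC)
def box(x,y,th,w,l,z0,h):
    Rm=R.from_euler("z",th,degrees=True).as_matrix()
    for z,col in ((z0,(0,0,255)),(z0+h,(0,255,255))):
        P=(Rm@np.array([[w/2,l/2,0],[w/2,-l/2,0],[-w/2,-l/2,0],[-w/2,l/2,0]]).T).T+[x,y,z]
        cv2.polylines(im,[np.int32((proj(c,P)+.5)*6)],True,col,1)
items=[(413.1,306.2,-14.5,40,40,8,18),(581.8,-186.3,0,18,18,8,32),(610.8,180.1,4,22,28,8,24),(424.9,-353.7,5,14,52,8,17)]
tiles=[]
for it in items:
    box(*it); 
for it in items:
    u,v=np.int32(proj(c,[it[0],it[1],20])[0]*6); tiles.append(cv2.resize(im[v-140:v+140,u-190:u+190],(390,290)))
cv2.imwrite("pics/"+sys.argv[1],np.vstack([np.hstack(tiles[:2]),np.hstack(tiles[2:])]))
E
python3 ov.py ov1.png
```

```text
(no output)
```

View pics/ov1.png

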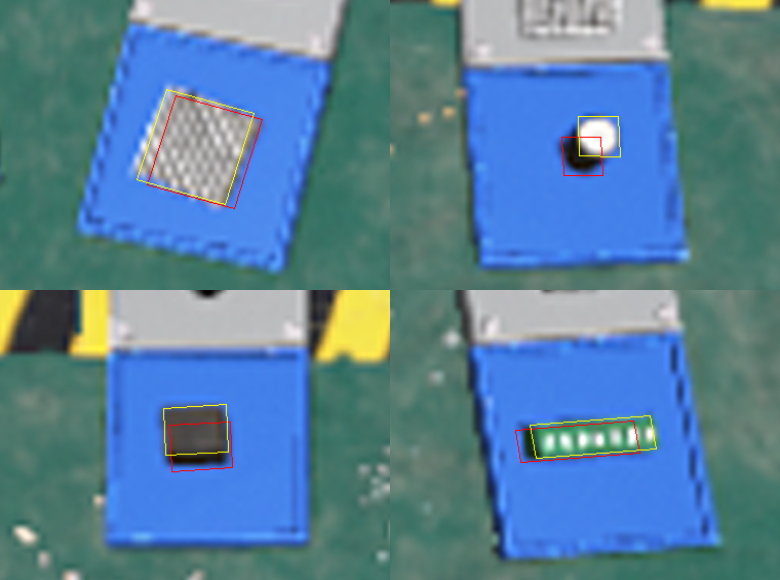

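```bash
cat > go.py <<'E'
from h import *
import sys
# target x y z jawyaw(deg, world, mod 180)
x,y,z,a=map(float,sys.argv[1:5])
s=observe(); C=R.from_euler("xyz",s["eef_rot"],degrees=True); M=C.as_matrix()
cur=np.degrees(np.arctan2(M[1,2],M[0,2])); 
best=None
for k in (-180,0,180,360):
    t=np.radians(a+k); zt=np.array([np.cos(t),np.sin(t),0]); xt=np.array([0,0,-1.]); 
    D=R.from_matrix(np.c_[xt,np.cross(zt,xt),zt])*C.inv(); v=D.as_rotvec()
    if best is None or np.linalg.norm(v)<np.linalg.norm(best): best=v
print("t%.2f"%s["time"],"tcp",np.round(s["tool_pos"],1),"jawyaw %.1f"%cur,"grip %.1f"%s["grip_width"],"F",np.round(s["force"],1),"q1 %.0f q6 %.0f"%(s["joint_positions"][0],s["joint_positions"][5]))
d=(np.array([x,y,z])-s["tool_pos"])/10
print("d cm",np.round(d,2),"rot",np.round(best,3))
E
python3 go.py 412.5 307.5 110 -17; python3 go.py 412.5 307.5 110 73
```

```text
t0.25 tcp [187.8 490.2 238.5] jawyaw 69.0 grip 87.6 F [-0.4 -0.8 -1.1] q1 56 q6 -13
d cm [ 22.47 -18.27 -12.85] rot [ 0.000e+00 -1.000e-03 -1.502e+00]
t0.25 tcp [187.8 490.2 238.5] jawyaw 69.0 grip 87.6 F [-0.4 -0.8 -1.1] q1 56 q6 -13
d cm [ 22.47 -18.27 -12.85] rot [ 0.    -0.     0.069]
```

```bash
python3 -m handwheel '[{"dx":6,"dy":-5,"dz":-3,"rz":0.069,"jaw":5.5},{"dx":12,"dy":-10,"dz":-6,"rz":0.069,"jaw":5.5},{"dx":18,"dy":-14.5,"dz":-9,"rz":0.069,"jaw":5.5},{"dx":22.47,"dy":-18.27,"dz":-12.85,"rz":0.069,"jaw":5.5},{"dx":22.47,"dy":-18.27,"dz":-12.85,"rz":0.069,"jaw":5.5},{"dx":22.47,"dy":-18.27,"dz":-12.85,"rz":0.069,"jaw":5.5}]' 20; python3 go.py 412.5 307.5 12 73
python3 - <<'E'
from h import *
s=observe();c=vision.camera("wrist"); im=c["pixels"][:,:,::-1].copy(); cv2.imwrite("pics/w1.png",im)
E
```

```text
t0.25 tcp [187.8 490.2 238.5] jawyaw 69.0 grip 87.6 F [-0.4 -0.8 -1.1] q1 56 q6 -13
d cm [ 22.47 -18.27 -22.65] rot [ 0.    -0.     0.069]validation failed for argument at $[0]...
```

View pics/w1.png

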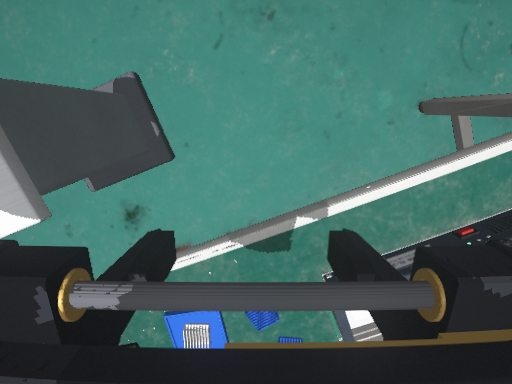

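```bash
python3 -m handwheel '[{"dx":6,"dy":-5,"dz":-3,"rx":0,"ry":0,"rz":0.069,"jaw":5.5},{"dx":12,"dy":-10,"dz":-6,"rx":0,"ry":0,"rz":0.069,"jaw":5.5},{"dx":18,"dy":-14.5,"dz":-9,"rx":0,"ry":0,"rz":0.069,"jaw":5.5},{"dx":22.47,"dy":-18.27,"dz":-12.85,"rx":0,"ry":0,"rz":0.069,"jaw":5.5},{"dx":22.47,"dy":-18.27,"dz":-12.85,"rx":0,"ry":0,"rz":0.069,"jaw":5.5},{"dx":22.47,"dy":-18.27,"dz":-12.85,"rx":0,"ry":0,"rz":0.069,"jaw":5.5}]' 20; python3 go.py 412.5 307.5 12 73
python3 - <<'E'
from h import *
s=observe();c=vision.camera("wrist"); im=c["pixels"][:,:,::-1].copy(); cv2.imwrite("pics/w2.png",im)
E
```

```text
time: 1.05
tool_pos: [413.8, 305.1, 108.2]
eef_rot: [138.7, 89.8, -148.5]
force: [-0.4, 0.8, 0.4]
grip_width: 55.1
t1.05 tcp [413.8 305.1 108.2] jawyaw 72.8 grip 55.1 F [-0.4  0.8  0.4] q1 23 q6 -49
d cm [-0.13  0.24 -9.62] rot [ 0.002 -0.003  0.004]
```

View pics/w2.png

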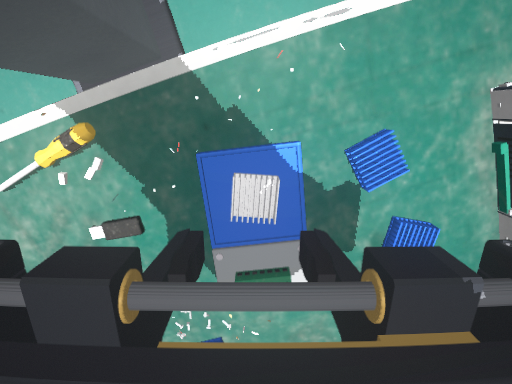

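```bash
python3 - <<'E'
from h import *
s=observe();c=vision.camera("wrist")
P=toplane(c,[(233,174),(279,176),(277,222),(231,219)],26,s)
print(np.round(P,1),P.mean(0)); d=P[1]-P[0];e=P[2]-P[3];f=P[0]-P[3];g=P[1]-P[2]
print([round(np.degrees(np.arctan2(v[1],v[0])),1) for v in (d,e,f,g)])
E
python3 go.py 412.5 307.5 12 73
```

```text
[[387.  298.3  26. ]
 [399.9 334.6  26. ]
 [439.3 321.8  26. ]
 [424.7 284.   26. ]] [412.70901697 309.68072063  26.        ]
[np.float64(70.4), np.float64(68.9), np.float64(159.3), np.float64(162.0)]
t1.15 tcp [412.5 307.3 109.9] jawyaw 72.9 grip 54.8 F [ 0.7 -0.3  0.1] q1 24 q6 -49
d cm [-0.    0.02 -9.79] rot [ 0.    -0.001  0.001]
```

```bash
python3 -m handwheel '[{"dx":0,"dy":0.1,"dz":-4,"rx":0,"ry":0,"rz":-0.035,"jaw":5.5},{"dx":0,"dy":0.1,"dz":-7,"rx":0,"ry":0,"rz":-0.035,"jaw":5.5},{"dx":0,"dy":0.1,"dz":-9.7,"rx":0,"ry":0,"rz":-0.035,"jaw":5.5},{"dx":0,"dy":0.1,"dz":-9.7,"rx":0,"ry":0,"rz":-0.035,"jaw":5.5},{"dx":0,"dy":0.1,"dz":-9.7,"rx":0,"ry":0,"rz":-0.035,"jaw":3.2},{"dx":0,"dy":0.1,"dz":-9.7,"rx":0,"ry":0,"rz":-0.035,"jaw":3.2},{"dx":0,"dy":0.1,"dz":-9.7,"rx":0,"ry":0,"rz":-0.035,"jaw":3.2}]' 20; python3 go.py 484.9 8.3 110 90
```

```text
time: 2.02
tool_pos: [413.1, 309.0, 14.3]
eef_rot: [-29.4, 89.9, 41.5]
force: [-3.0, 2.5, 7.6]
grip_width: 39.5
t2.02 tcp [413.1 309.   14.3] jawyaw 70.9 grip 39.5 F [-3.   2.5  7.6] q1 24 q6 -47
d cm [  7.18 -30.07   9.57] rot [-0.001  0.001  0.333]
```

```bash
python3 -m handwheel '[{"dx":0,"dy":0,"dz":4,"rx":0,"ry":0,"rz":0,"jaw":3.2},{"dx":0,"dy":0,"dz":9,"rx":0,"ry":0,"rz":0.05,"jaw":3.2},{"dx":1,"dy":-6,"dz":9.6,"rx":0,"ry":0,"rz":0.15,"jaw":3.2},{"dx":2.5,"dy":-12,"dz":9.6,"rx":0,"ry":0,"rz":0.333,"jaw":3.2},{"dx":4,"dy":-18,"dz":9.6,"rx":0,"ry":0,"rz":0.333,"jaw":3.2},{"dx":5.5,"dy":-24,"dz":9.6,"rx":0,"ry":0,"rz":0.333,"jaw":3.2},{"dx":7.18,"dy":-30.07,"dz":9.57,"rx":0,"ry":0,"rz":0.333,"jaw":3.2},{"dx":7.18,"dy":-30.07,"dz":9.57,"rx":0,"ry":0,"rz":0.333,"jaw":3.2}]'; python3 go.py 484.9 8.3 15 90
python3 - <<'E'
from h import *
s=observe();c=vision.camera("wrist"); im=c["pixels"][:,:,::-1].copy(); cv2.imwrite("pics/w3.png",im)
E
```

```text
time: 3.02
tool_pos: [485.6, 5.1, 110.6]
eef_rot: [-73.3, 89.9, 16.4]
force: [0.1, 0.6, -0.7]
grip_width: 39.7
t3.02 tcp [485.6   5.1 110.6] jawyaw 89.7 grip 39.7 F [ 0.1  0.6 -0.7] q1 -13 q6 -103
d cm [-0.07  0.32 -9.56] rot [-0.001  0.002  0.005]
```

View pics/w3.png

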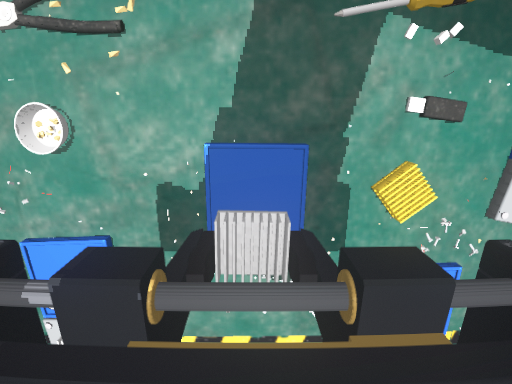

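```bash
python3 -m handwheel '[{"dx":-0.05,"dy":0.3,"dz":-4,"rx":0,"ry":0,"rz":0,"jaw":3.2},{"dx":-0.05,"dy":0.3,"dz":-7,"rx":0,"ry":0,"rz":0,"jaw":3.2},{"dx":-0.05,"dy":0.3,"dz":-9,"rx":0,"ry":0,"rz":0,"jaw":3.2},{"dx":-0.05,"dy":0.3,"dz":-9.6,"rx":0,"ry":0,"rz":0,"jaw":3.2},{"dx":-0.05,"dy":0.3,"dz":-9.6,"rx":0,"ry":0,"rz":0,"jaw":3.2},{"dx":-0.05,"dy":0.3,"dz":-9.6,"rx":0,"ry":0,"rz":0,"jaw":5},{"dx":-0.05,"dy":0.3,"dz":-9.6,"rx":0,"ry":0,"rz":0,"jaw":5},{"dx":-0.05,"dy":0.3,"dz":-9.6,"rx":0,"ry":0,"rz":0,"jaw":5}]'; python3 go.py 424.5 -353.7 110 4
```

```text
time: 4.08
tool_pos: [484.9, 9.3, 14.7]
eef_rot: [-66.4, 89.9, 23.4]
force: [-0.4, -0.4, 0.6]
grip_width: 50.0
t4.08 tcp [484.9   9.3  14.7] jawyaw 89.8 grip 50.0 F [-0.4 -0.4  0.6] q1 -13 q6 -103
d cm [ -6.04 -36.3    9.53] rot [ 1.000e-03  2.000e-03 -1.498e+00]
```

```bash
python3 -m handwheel '[{"dx":0,"dy":0,"dz":5,"rx":0,"ry":0,"rz":0,"jaw":5},{"dx":0,"dy":0,"dz":9.5,"rx":0,"ry":0,"rz":-0.18,"jaw":4.5},{"dx":-1,"dy":-6,"dz":9.5,"rx":0,"ry":0,"rz":-0.36,"jaw":4.2},{"dx":-2,"dy":-12,"dz":9.5,"rx":0,"ry":0,"rz":-0.54,"jaw":4},{"dx":-3,"dy":-18,"dz":9.5,"rx":0,"ry":0,"rz":-0.72,"jaw":4},{"dx":-4,"dy":-24,"dz":9.5,"rx":0,"ry":0,"rz":-0.9,"jaw":4},{"dx":-5,"dy":-30,"dz":9.5,"rx":0,"ry":0,"rz":-1.08,"jaw":4},{"dx":-6.04,"dy":-36.3,"dz":9.5,"rx":0,"ry":0,"rz":-1.26,"jaw":4}]'; python3 go.py 424.5 -353.7 110 4
```

```text
time: 5.08
tool_pos: [424.1, -354.3, 109.9]
eef_rot: [-64.7, 89.9, -47.4]
force: [0.2, -0.1, 0.3]
grip_width: 39.7
t5.08 tcp [ 424.1 -354.3  109.9] jawyaw 17.3 grip 39.7 F [ 0.2 -0.1  0.3] q1 -52 q6 -69
d cm [0.04 0.06 0.01] rot [ 0.002  0.001 -0.232]
```

```bash
python3 -m handwheel '[{"dx":0.04,"dy":0.06,"dz":0,"rx":0,"ry":0,"rz":-0.12,"jaw":4},{"dx":0.04,"dy":0.06,"dz":0,"rx":0,"ry":0,"rz":-0.232,"jaw":4},{"dx":0.04,"dy":0.06,"dz":0,"rx":0,"ry":0,"rz":-0.232,"jaw":4}]'
python3 - <<'E'
from h import *
s=observe();c=vision.camera("wrist"); im=c["pixels"][:,:,::-1].copy(); cv2.imwrite("pics/w4.png",im)
E
python3 go.py 424.5 -353.7 14 4
```

```text
time: 5.45
tool_pos: [424.4, -353.7, 109.9]
eef_rot: [-63.8, 89.9, -59.8]
force: [0.4, 0.9, 0.3]
grip_width: 40.2
t5.50 tcp [ 424.4 -353.7  109.9] jawyaw 4.1 grip 40.2 F [ 0.2  0.3 -0.6] q1 -52 q6 -56
d cm [ 0.01 -0.   -9.59] rot [ 0.002  0.001 -0.002]
```

View pics/w4.png

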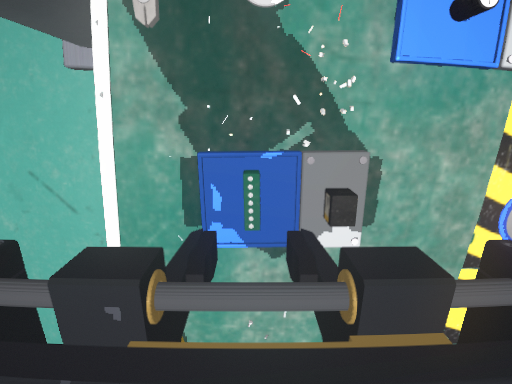

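Run:
```python
from h import *
s=observe();c=vision.camera("wrist")
P=toplane(c,[(244,171),(258,171),(259,229),(245,229),(251.5,200)],25,s)
print(np.round(P,1))
```

```text
[[ 417.7 -328.7   25. ]
 [ 429.4 -327.9   25. ]
 [ 434.5 -380.4   25. ]
 [ 422.  -381.3   25. ]
 [ 425.8 -353.7   25. ]]
```

```bash
python3 -m handwheel '[{"dx":0,"dy":0,"dz":-4,"rx":0,"ry":0,"rz":0,"jaw":4},{"dx":0,"dy":0,"dz":-7,"rx":0,"ry":0,"rz":0,"jaw":4},{"dx":0,"dy":0,"dz":-9.6,"rx":0,"ry":0,"rz":0,"jaw":4},{"dx":0,"dy":0,"dz":-9.6,"rx":0,"ry":0,"rz":0,"jaw":4},{"dx":0,"dy":0,"dz":-9.6,"rx":0,"ry":0,"rz":0,"jaw":0.9},{"dx":0,"dy":0,"dz":-9.6,"rx":0,"ry":0,"rz":0,"jaw":0.9},{"dx":0,"dy":0,"dz":-9.6,"rx":0,"ry":0,"rz":0,"jaw":0.9},{"dx":0,"dy":0,"dz":-9.6,"rx":0,"ry":0,"rz":0,"jaw":0.9}]'; python3 go.py 414.7 304.9 110 -10
```

```text
time: 6.55
tool_pos: [424.8, -353.9, 14.8]
eef_rot: [-61.2, 89.8, -57.1]
force: [0.3, 2.3, 6.6]
grip_width: 13.7
t6.55 tcp [ 424.8 -353.9   14.8] jawyaw 4.1 grip 13.7 F [0.3 2.3 6.6] q1 -52 q6 -56
d cm [-1.01 65.88  9.52] rot [ 0.003  0.002 -0.247]
```

```bash
python3 -m handwheel '[{"dx":0,"dy":0,"dz":4,"rx":0,"ry":0,"rz":0,"jaw":0.9},{"dx":0,"dy":1,"dz":9.5,"rx":0,"ry":0,"rz":0,"jaw":0.9},{"dx":0,"dy":7,"dz":9.5,"rx":0,"ry":0,"rz":0,"jaw":0.9},{"dx":0,"dy":13,"dz":9.5,"rx":0,"ry":0,"rz":0,"jaw":0.9},{"dx":0,"dy":19,"dz":9.5,"rx":0,"ry":0,"rz":-0.05,"jaw":0.9},{"dx":0,"dy":25,"dz":9.5,"rx":0,"ry":0,"rz":-0.1,"jaw":0.9},{"dx":0,"dy":31,"dz":9.5,"rx":0,"ry":0,"rz":-0.15,"jaw":0.9},{"dx":0,"dy":36,"dz":9.5,"rx":0,"ry":0,"rz":-0.2,"jaw":0.9}]'; python3 go.py 414.7 304.9 110 -10
```

```text
time: 7.55
tool_pos: [424.4, 8.1, 110.0]
eef_rot: [-55.6, 89.8, -63.0]
force: [0.9, 0.6, -0.9]
grip_width: 13.6
t7.55 tcp [424.4   8.1 110. ] jawyaw -7.4 grip 13.6 F [ 0.9  0.6 -0.9] q1 -15 q6 -7
d cm [-0.97 29.68 -0.  ] rot [ 0.004  0.002 -0.045]
```

```bash
python3 -m handwheel '[{"dx":0,"dy":6,"dz":0,"rx":0,"ry":0,"rz":0,"jaw":0.9},{"dx":0,"dy":12,"dz":0,"rx":0,"ry":0,"rz":-0.02,"jaw":0.9},{"dx":-0.5,"dy":18,"dz":0,"rx":0,"ry":0,"rz":-0.04,"jaw":0.9},{"dx":-0.9,"dy":24,"dz":0,"rx":0.004,"ry":0.002,"rz":-0.045,"jaw":0.9},{"dx":-0.97,"dy":29.68,"dz":0,"rx":0.004,"ry":0.002,"rz":-0.045,"jaw":0.9},{"dx":-0.97,"dy":29.68,"dz":-2,"rx":0.004,"ry":0.002,"rz":-0.045,"jaw":0.9},{"dx":-0.97,"dy":29.68,"dz":-5,"rx":0.004,"ry":0.002,"rz":-0.045,"jaw":0.9}]'; python3 go.py 414.7 304.9 15 -10
python3 - <<'E'
from h import *
s=observe();c=vision.camera("wrist"); im=c["pixels"][:,:,::-1].copy(); cv2.imwrite("pics/w5.png",im)
E
```

```text
time: 8.43
tool_pos: [414.8, 305.8, 59.9]
eef_rot: [45.6, 89.9, 35.7]
force: [1.2, -0.4, -0.6]
grip_width: 13.6
t8.43 tcp [414.8 305.8  59.9] jawyaw -9.9 grip 13.6 F [ 1.2 -0.4 -0.6] q1 23 q6 33
d cm [-0.01 -0.09 -4.49] rot [-0.001  0.001 -0.002]
```

View pics/w5.png

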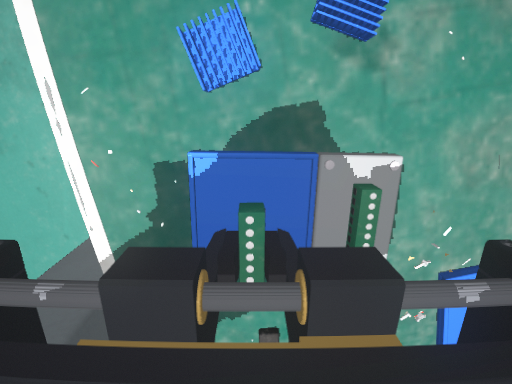

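Terminal is held over the middle of its tray's pocket (strip at (251,240), sample at (367,215)). Lower and release.

```bash
python3 -m handwheel '[{"dx":0,"dy":-0.05,"dz":-2.5,"rx":0,"ry":0,"rz":0,"jaw":0.9},{"dx":0,"dy":-0.05,"dz":-4,"rx":0,"ry":0,"rz":0,"jaw":0.9},{"dx":0,"dy":-0.05,"dz":-4.5,"rx":0,"ry":0,"rz":0,"jaw":0.9},{"dx":0,"dy":-0.05,"dz":-4.5,"rx":0,"ry":0,"rz":0,"jaw":0.9},{"dx":0,"dy":-0.05,"dz":-4.5,"rx":0,"ry":0,"rz":0,"jaw":2.5},{"dx":0,"dy":-0.05,"dz":-4.5,"rx":0,"ry":0,"rz":0,"jaw":2.5},{"dx":0,"dy":-0.05,"dz":2,"rx":0,"ry":0,"rz":0,"jaw":4},{"dx":0,"dy":-0.05,"dz":5,"rx":0,"ry":0,"rz":0,"jaw":5}]'; python3 go.py 610 180 110 94; python3 go.py 610 180 110 4
```

```text
time: 9.48
tool_pos: [413.5, 304.2, 108.5]
eef_rot: [-156.1, 89.9, -166.0]
force: [0.6, 0.1, -0.5]
grip_width: 42.7
t9.47 tcp [413.5 304.2 108.5] jawyaw -9.9 grip 42.7 F [ 0.6  0.1 -0.5] q1 23 q6 33
d cm [ 19.65 -12.42   0.15] rot [-1.000e-03 -2.000e-03 -1.328e+00]
t9.47 tcp [413.5 304.2 108.5] jawyaw -9.9 grip 42.7 F [ 0.6  0.1 -0.5] q1 23 q6 33
d cm [ 19.65 -12.42   0.15] rot [ 0.001 -0.002  0.243]
```

```bash
python3 -m handwheel '[{"dx":6,"dy":-4,"dz":0.2,"rx":0,"ry":0,"rz":0.1,"jaw":4.5},{"dx":11,"dy":-7.5,"dz":0.2,"rx":0,"ry":0,"rz":0.2,"jaw":4.5},{"dx":16,"dy":-10,"dz":0.2,"rx":0,"ry":0,"rz":0.243,"jaw":4.5},{"dx":19.65,"dy":-12.42,"dz":0.2,"rx":0,"ry":0,"rz":0.243,"jaw":4.5},{"dx":19.65,"dy":-12.42,"dz":0.2,"rx":0,"ry":0,"rz":0.243,"jaw":4.5},{"dx":19.65,"dy":-12.42,"dz":0.2,"rx":0,"ry":0,"rz":0.243,"jaw":4.5}]'
python3 - <<'E'
from h import *
s=observe();c=vision.camera("wrist"); im=c["pixels"][:,:,::-1].copy(); cv2.imwrite("pics/w6.png",im)
E
python3 go.py 610 180 14 4
```

```text
time: 10.22
tool_pos: [609.5, 180.3, 110.3]
eef_rot: [-164.9, 89.8, -160.9]
force: [-0.0, -0.2, -0.7]
grip_width: 45.2
t10.28 tcp [609.3 180.7 110.5] jawyaw 4.0 grip 45.2 F [-0.2  0.   0.1] q1 6 q6 2
d cm [ 0.07 -0.07 -9.65] rot [ 0.001 -0.003 -0.001]
```

View pics/w6.png

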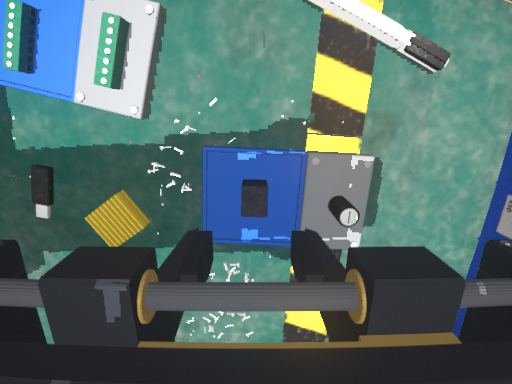

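```bash
python3 -m handwheel '[{"dx":0.1,"dy":-0.05,"dz":-4,"rx":0,"ry":0,"rz":0,"jaw":4.5},{"dx":0.1,"dy":-0.05,"dz":-7,"rx":0,"ry":0,"rz":0,"jaw":4.5},{"dx":0.1,"dy":-0.05,"dz":-9.6,"rx":0,"ry":0,"rz":0,"jaw":4.5},{"dx":0.1,"dy":-0.05,"dz":-9.6,"rx":0,"ry":0,"rz":0,"jaw":4.5},{"dx":0.1,"dy":-0.05,"dz":-9.6,"rx":0,"ry":0,"rz":0,"jaw":1.5},{"dx":0.1,"dy":-0.05,"dz":-9.6,"rx":0,"ry":0,"rz":0,"jaw":1.5},{"dx":0.1,"dy":-0.05,"dz":-9.6,"rx":0,"ry":0,"rz":0,"jaw":1.5},{"dx":0.1,"dy":-0.05,"dz":-9.6,"rx":0,"ry":0,"rz":0,"jaw":1.5}]'; python3 go.py 423.1 -358.7 120 4.6
```

```text
time: 11.28
tool_pos: [610.7, 180.4, 15.7]
eef_rot: [-152.6, 89.9, -148.6]
force: [-1.3, 1.0, 6.1]
grip_width: 21.5
t11.28 tcp [610.7 180.4  15.7] jawyaw 4.0 grip 21.5 F [-1.3  1.   6.1] q1 6 q6 2
d cm [-18.76 -53.91  10.43] rot [ 0.001 -0.001  0.01 ]
```

```bash
python3 -m handwheel '[{"dx":0,"dy":0,"dz":5,"rx":0,"ry":0,"rz":0,"jaw":1.5},{"dx":0,"dy":0,"dz":10.4,"rx":0,"ry":0,"rz":0,"jaw":1.5},{"dx":-2,"dy":-5.8,"dz":10.4,"rx":0,"ry":0,"rz":0,"jaw":1.5},{"dx":-4,"dy":-11.5,"dz":10.4,"rx":0,"ry":0,"rz":0,"jaw":1.5},{"dx":-6,"dy":-17.2,"dz":10.4,"rx":0,"ry":0,"rz":0,"jaw":1.5},{"dx":-8,"dy":-23,"dz":10.4,"rx":0,"ry":0,"rz":0,"jaw":1.5},{"dx":-10,"dy":-28.7,"dz":10.4,"rx":0,"ry":0,"rz":0,"jaw":1.5},{"dx":-12,"dy":-34.5,"dz":10.4,"rx":0,"ry":0,"rz":0,"jaw":1.5}]'; python3 go.py 423.1 -358.7 120 4.6;  python3 go.py 423.1 -358.7 60 4.6
```

```text
time: 12.28
tool_pos: [489.8, -166.4, 120.0]
eef_rot: [-129.1, 89.9, -125.1]
force: [1.2, -0.2, -0.1]
grip_width: 21.7
t12.28 tcp [ 489.8 -166.4  120. ] jawyaw 4.0 grip 21.7 F [ 1.2 -0.2 -0.1] q1 -32 q6 -36
d cm [ -6.67 -19.23  -0.  ] rot [ 0.001 -0.001  0.01 ]
t12.28 tcp [ 489.8 -166.4  120. ] jawyaw 4.0 grip 21.7 F [ 1.2 -0.2 -0.1] q1 -32 q6 -36
d cm [ -6.67 -19.23  -6.  ] rot [ 0.001 -0.001  0.01 ]
```

```bash
python3 -m handwheel '[{"dx":-2,"dy":-5.8,"dz":0,"rx":0,"ry":0,"rz":0.01,"jaw":1.5},{"dx":-4,"dy":-11.5,"dz":0,"rx":0,"ry":0,"rz":0.01,"jaw":1.5},{"dx":-6.67,"dy":-17,"dz":0,"rx":0,"ry":0,"rz":0.01,"jaw":1.5},{"dx":-6.67,"dy":-19.23,"dz":-2,"rx":0,"ry":0,"rz":0.01,"jaw":1.5},{"dx":-6.67,"dy":-19.23,"dz":-6,"rx":0,"ry":0,"rz":0.01,"jaw":1.5},{"dx":-6.67,"dy":-19.23,"dz":-6,"rx":0,"ry":0,"rz":0.01,"jaw":1.5}]'; python3 go.py 423.1 -358.7 15.8 4.6
python3 - <<'E'
from h import *
s=observe();c=vision.camera("wrist"); im=c["pixels"][:,:,::-1].copy(); cv2.imwrite("pics/w7.png",im)
E
```

```text
time: 13.02
tool_pos: [422.0, -357.7, 58.1]
eef_rot: [137.5, 89.7, 142.1]
force: [0.4, 0.3, -0.5]
grip_width: 21.6
t13.03 tcp [ 422.  -357.7   58.1] jawyaw 4.6 grip 21.6 F [ 0.4  0.3 -0.5] q1 -52 q6 -57
d cm [ 0.11 -0.1  -4.23] rot [-0.003 -0.004  0.   ]
```

View pics/w7.png

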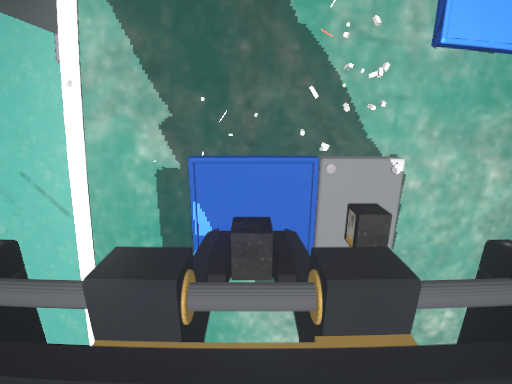

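Relay held at (251,247) over its tray (relay sample at (368,228)). Lower and release.

```bash
python3 -m handwheel '[{"dx":0,"dy":-0.05,"dz":-2.3,"rx":0,"ry":0,"rz":0,"jaw":1.5},{"dx":0,"dy":-0.05,"dz":-3.9,"rx":0,"ry":0,"rz":0,"jaw":1.5},{"dx":0,"dy":-0.05,"dz":-4.4,"rx":0,"ry":0,"rz":0,"jaw":1.5},{"dx":0,"dy":-0.05,"dz":-4.4,"rx":0,"ry":0,"rz":0,"jaw":1.5},{"dx":0,"dy":-0.05,"dz":-4.4,"rx":0,"ry":0,"rz":0,"jaw":3.5},{"dx":0,"dy":-0.05,"dz":-4.4,"rx":0,"ry":0,"rz":0,"jaw":3.5},{"dx":0,"dy":-0.05,"dz":2,"rx":0,"ry":0,"rz":0,"jaw":4},{"dx":0,"dy":-0.05,"dz":6,"rx":0,"ry":0,"rz":0,"jaw":4.5}]'; python3 go.py 581.5 -186.3 120 2
```

```text
time: 14.08
tool_pos: [423.2, -359.2, 122.5]
eef_rot: [-114.0, 89.9, -109.4]
force: [-0.4, -1.2, -0.1]
grip_width: 44.8
t14.07 tcp [ 423.2 -359.2  122.5] jawyaw 4.6 grip 44.8 F [-0.4 -1.2 -0.1] q1 -52 q6 -57
d cm [15.83 17.29 -0.25] rot [ 0.001 -0.    -0.046]
```

```bash
python3 -m handwheel '[{"dx":4,"dy":4.3,"dz":-0.2,"rx":0,"ry":0,"rz":-0.046,"jaw":4.5},{"dx":8,"dy":8.6,"dz":-0.2,"rx":0,"ry":0,"rz":-0.046,"jaw":4.5},{"dx":12,"dy":13,"dz":-0.2,"rx":0,"ry":0,"rz":-0.046,"jaw":4.5},{"dx":15.83,"dy":17.29,"dz":-0.2,"rx":0,"ry":0,"rz":-0.046,"jaw":4.5},{"dx":15.83,"dy":17.29,"dz":-0.2,"rx":0,"ry":0,"rz":-0.046,"jaw":4.5},{"dx":15.83,"dy":17.29,"dz":-0.2,"rx":0,"ry":0,"rz":-0.046,"jaw":4.5}]'
python3 - <<'E'
from h import *
s=observe();c=vision.camera("wrist"); im=c["pixels"][:,:,::-1].copy(); cv2.imwrite("pics/w8.png",im)
E
python3 go.py 581.5 -186.3 18 2
```

```text
time: 14.82
tool_pos: [581.2, -186.5, 120.6]
eef_rot: [-117.1, 89.9, -115.1]
force: [-0.5, -1.2, 0.3]
grip_width: 45.1
t14.88 tcp [ 581.  -187.1  120.6] jawyaw 1.9 grip 45.0 F [ 0.9 -0.5  0.1] q1 -29 q6 -31
d cm [  0.05   0.08 -10.26] rot [ 0.002 -0.001  0.001]
```

View pics/w8.png

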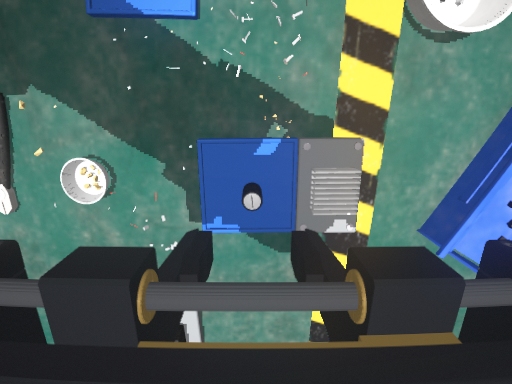

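```bash
python3 - <<'E'
from h import *
s=observe();c=vision.camera("wrist")
print(np.round(toplane(c,[(252,200.5)],40,s),1))
E
python3 go.py 581.5 -186.3 20 2
```

```text
[[ 582.6 -186.2   40. ]]
t14.93 tcp [ 580.9 -187.3  120.7] jawyaw 1.9 grip 44.9 F [-0.6 -0.8  0.1] q1 -29 q6 -31
d cm [  0.06   0.1  -10.07] rot [ 0.001 -0.001  0.002]
```

```bash
python3 -m handwheel '[{"dx":0.1,"dy":0.1,"dz":-4,"rx":0,"ry":0,"rz":0,"jaw":4.5},{"dx":0.1,"dy":0.1,"dz":-7,"rx":0,"ry":0,"rz":0,"jaw":4.5},{"dx":0.1,"dy":0.1,"dz":-10,"rx":0,"ry":0,"rz":0,"jaw":4.5},{"dx":0.1,"dy":0.1,"dz":-10.2,"rx":0,"ry":0,"rz":0,"jaw":4.5},{"dx":0.1,"dy":0.1,"dz":-10.2,"rx":0,"ry":0,"rz":0,"jaw":1.2},{"dx":0.1,"dy":0.1,"dz":-10.2,"rx":0,"ry":0,"rz":0,"jaw":1.2},{"dx":0.1,"dy":0.1,"dz":-10.2,"rx":0,"ry":0,"rz":0,"jaw":1.2},{"dx":0.1,"dy":0.1,"dz":-10.2,"rx":0,"ry":0,"rz":0,"jaw":1.2}]'; python3 go.py 609.9 176.3 130 1
```

```text
time: 15.92
tool_pos: [582.3, -186.6, 19.6]
eef_rot: [-77.0, 89.9, -75.1]
force: [-1.5, 0.3, 5.8]
grip_width: 17.0
t15.93 tcp [ 582.3 -186.6   19.6] jawyaw 1.9 grip 17.0 F [-1.5  0.3  5.8] q1 -29 q6 -31
d cm [ 2.76 36.29 11.04] rot [ 0.002  0.001 -0.016]
```

```bash
python3 -m handwheel '[{"dx":0,"dy":0,"dz":5,"rx":0,"ry":0,"rz":0,"jaw":1.2},{"dx":0,"dy":0,"dz":10.5,"rx":0,"ry":0,"rz":0,"jaw":1.2},{"dx":0.4,"dy":6,"dz":11,"rx":0,"ry":0,"rz":0,"jaw":1.2},{"dx":0.9,"dy":12,"dz":11,"rx":0,"ry":0,"rz":-0.016,"jaw":1.2},{"dx":1.4,"dy":18,"dz":11,"rx":0,"ry":0,"rz":-0.016,"jaw":1.2},{"dx":1.8,"dy":24,"dz":11,"rx":0,"ry":0,"rz":-0.016,"jaw":1.2},{"dx":2.3,"dy":30,"dz":11,"rx":0,"ry":0,"rz":-0.016,"jaw":1.2},{"dx":2.76,"dy":36.29,"dz":11,"rx":0.002,"ry":0.001,"rz":-0.016,"jaw":1.2}]'; python3 go.py 609.9 176.3 60 1
```

```text
time: 16.92
tool_pos: [609.7, 177.7, 129.8]
eef_rot: [-136.2, 90.0, -135.2]
force: [1.4, -0.4, -0.3]
grip_width: 17.3
t16.93 tcp [609.7 177.7 129.8] jawyaw 1.0 grip 17.3 F [ 1.4 -0.4 -0.3] q1 6 q6 5
d cm [ 0.02 -0.14 -6.98] rot [ 0. -0.  0.]
```

```bash
python3 -m handwheel '[{"dx":0,"dy":-0.14,"dz":-4,"rx":0,"ry":0,"rz":0,"jaw":1.2},{"dx":0,"dy":-0.14,"dz":-7,"rx":0,"ry":0,"rz":0,"jaw":1.2},{"dx":0,"dy":-0.14,"dz":-7,"rx":0,"ry":0,"rz":0,"jaw":1.2}]'; python3 go.py 609.9 176.3 20 1
python3 - <<'E'
from h import *
s=observe();c=vision.camera("wrist"); im=c["pixels"][:,:,::-1].copy(); cv2.imwrite("pics/w9.png",im)
E
```

```text
time: 17.3
tool_pos: [608.4, 176.3, 57.8]
eef_rot: [-172.6, 89.7, -171.7]
force: [-0.6, 0.5, -0.2]
grip_width: 17.0
t17.30 tcp [608.4 176.3  57.8] jawyaw 1.0 grip 17.0 F [-0.6  0.5 -0.2] q1 6 q6 5
d cm [ 0.15 -0.   -3.78] rot [ 0.001 -0.005  0.   ]
```

View pics/w9.png

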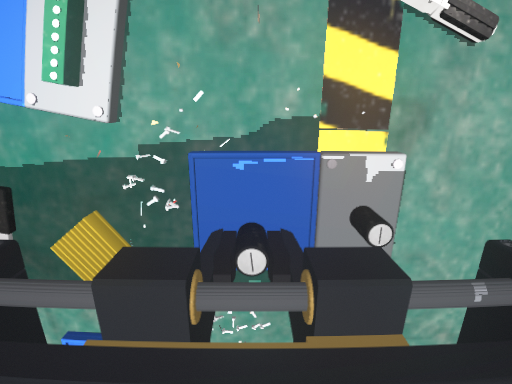

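Capacitor is held upright at (251,255), over the tray with the capacitor sample (375,230). Lower in full-contact steps and release.

```bash
python3 -m handwheel '[{"dx":0.1,"dy":0,"dz":-2.3,"rx":0,"ry":0,"rz":0,"jaw":1.2},{"dx":0.1,"dy":0,"dz":-3.5,"rx":0,"ry":0,"rz":0,"jaw":1.2},{"dx":0.1,"dy":0,"dz":-3.9,"rx":0,"ry":0,"rz":0,"jaw":1.2},{"dx":0.1,"dy":0,"dz":-3.9,"rx":0,"ry":0,"rz":0,"jaw":1.2},{"dx":0.1,"dy":0,"dz":-3.9,"rx":0,"ry":0,"rz":0,"jaw":3.5},{"dx":0.1,"dy":0,"dz":-3.9,"rx":0,"ry":0,"rz":0,"jaw":4},{"dx":0.1,"dy":0,"dz":-3.9,"rx":0,"ry":0,"rz":0,"jaw":4},{"dx":0.1,"dy":0,"dz":2,"rx":0,"ry":0,"rz":0,"jaw":4}]'; python3 go.py 484.9 8.3 120 90
```

```text
time: 18.35
tool_pos: [608.4, 176.0, 76.6]
eef_rot: [-174.0, 89.4, -173.0]
force: [1.0, 0.3, 0.9]
grip_width: 39.9
t18.35 tcp [608.4 176.   76.6] jawyaw 1.0 grip 39.9 F [1.  0.3 0.9] q1 6 q6 5
d cm [-12.35 -16.77   4.34] rot [ 0.009 -0.007  1.554]
```

```bash
python3 -m handwheel '[{"dx":0,"dy":0,"dz":4.3,"rx":0,"ry":0,"rz":0,"jaw":5},{"dx":-3,"dy":-4.5,"dz":4.3,"rx":0,"ry":0,"rz":-0.017,"jaw":6},{"dx":-6.5,"dy":-9,"dz":4.3,"rx":0,"ry":0,"rz":-0.017,"jaw":6},{"dx":-10,"dy":-13,"dz":4.3,"rx":0,"ry":0,"rz":-0.017,"jaw":6},{"dx":-12.3,"dy":-16.77,"dz":4.3,"rx":0,"ry":-0.01,"rz":-0.017,"jaw":6},{"dx":-12.3,"dy":-16.77,"dz":4.3,"rx":0,"ry":-0.01,"rz":-0.017,"jaw":6},{"dx":-12.3,"dy":-16.77,"dz":4.3,"rx":0,"ry":-0.01,"rz":-0.017,"jaw":6}]'
python3 - <<'E'
from h import *
s=observe();c=vision.camera("wrist"); im=c["pixels"][:,:,::-1].copy(); cv2.imwrite("pics/w10.png",im)
E
python3 go.py 484.9 8.3 14 0
```

```text
time: 19.23
tool_pos: [485.8, 8.5, 119.9]
eef_rot: [-55.2, 89.9, -55.2]
force: [0.4, 0.6, 1.1]
grip_width: 60.1
t19.27 tcp [485.9   8.8 119.7] jawyaw 0.0 grip 59.9 F [ 0.6  0.4 -0.5] q1 -13 q6 -13
d cm [ -0.1   -0.05 -10.57] rot [ 0.001  0.001 -0.   ]
```

View pics/w10.png

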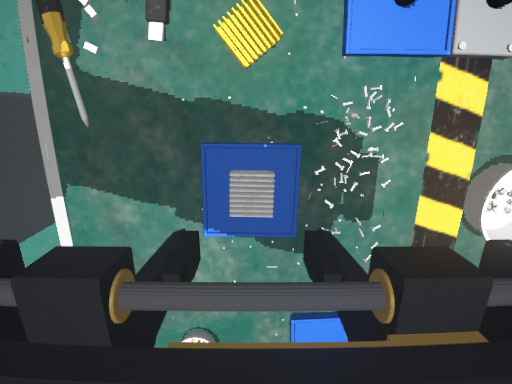

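```bash
python3 -m handwheel '[{"dx":-0.1,"dy":-0.05,"dz":-4,"rx":0,"ry":0,"rz":0,"jaw":6},{"dx":-0.1,"dy":-0.05,"dz":-8,"rx":0,"ry":0,"rz":0,"jaw":6},{"dx":-0.1,"dy":-0.05,"dz":-10.6,"rx":0,"ry":0,"rz":0,"jaw":6},{"dx":-0.1,"dy":-0.05,"dz":-10.6,"rx":0,"ry":0,"rz":0,"jaw":6},{"dx":-0.1,"dy":-0.05,"dz":-10.6,"rx":0,"ry":0,"rz":0,"jaw":3.3},{"dx":-0.1,"dy":-0.05,"dz":-10.6,"rx":0,"ry":0,"rz":0,"jaw":3.3},{"dx":-0.1,"dy":-0.05,"dz":-10.6,"rx":0,"ry":0,"rz":0,"jaw":3.3},{"dx":-0.1,"dy":-0.05,"dz":-10.6,"rx":0,"ry":0,"rz":0,"jaw":3.3}]'; python3 go.py 577.6 -182.8 120 2
```

```text
time: 20.27
tool_pos: [485.6, 8.4, 14.7]
eef_rot: [-27.0, 89.8, -26.9]
force: [-1.5, 2.6, 7.4]
grip_width: 39.8
t20.27 tcp [485.6   8.4  14.7] jawyaw 0.0 grip 39.8 F [-1.5  2.6  7.4] q1 -13 q6 -13
d cm [  9.2  -19.12  10.53] rot [0.001 0.003 0.034]
```

```bash
python3 -m handwheel '[{"dx":0,"dy":0,"dz":5,"rx":0,"ry":0,"rz":0,"jaw":3.3},{"dx":0,"dy":0,"dz":10.5,"rx":0,"ry":0,"rz":0.034,"jaw":3.3},{"dx":2.5,"dy":-5,"dz":10.5,"rx":0,"ry":0,"rz":0.034,"jaw":3.3},{"dx":5,"dy":-10,"dz":10.5,"rx":0,"ry":0,"rz":0.034,"jaw":3.3},{"dx":7.5,"dy":-15,"dz":10.5,"rx":0,"ry":0,"rz":0.034,"jaw":3.3},{"dx":9.2,"dy":-19.12,"dz":10.5,"rx":0,"ry":0.003,"rz":0.034,"jaw":3.3},{"dx":9.2,"dy":-19.12,"dz":7,"rx":0,"ry":0.003,"rz":0.034,"jaw":3.3},{"dx":9.2,"dy":-19.12,"dz":4.5,"rx":0,"ry":0.003,"rz":0.034,"jaw":3.3}]'; python3 go.py 577.6 -182.8 15 2
python3 - <<'E'
from h import *
s=observe();c=vision.camera("wrist"); im=c["pixels"][:,:,::-1].copy(); cv2.imwrite("pics/w11.png",im)
E
```

```text
time: 21.28
tool_pos: [577.2, -183.2, 58.5]
eef_rot: [-146.7, 89.9, -144.8]
force: [-0.5, 1.0, -0.0]
grip_width: 39.9
t21.27 tcp [ 577.2 -183.2   58.5] jawyaw 1.9 grip 39.9 F [-0.5  1.  -0. ] q1 -29 q6 -31
d cm [ 0.04  0.04 -4.35] rot [ 0.001 -0.001  0.001]
```

View pics/w11.png

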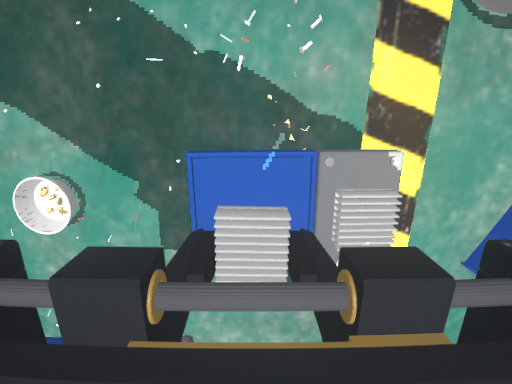

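Heat sink held level at (252,243), over the tray with the heat-sink sample (366,220). Lower and release.

```bash
python3 -m handwheel '[{"dx":0.05,"dy":0.05,"dz":-2.5,"rx":0,"ry":0,"rz":0,"jaw":3.3},{"dx":0.05,"dy":0.05,"dz":-3.9,"rx":0,"ry":0,"rz":0,"jaw":3.3},{"dx":0.05,"dy":0.05,"dz":-4.4,"rx":0,"ry":0,"rz":0,"jaw":3.3},{"dx":0.05,"dy":0.05,"dz":-4.4,"rx":0,"ry":0,"rz":0,"jaw":3.3},{"dx":0.05,"dy":0.05,"dz":-4.4,"rx":0,"ry":0,"rz":0,"jaw":4.9},{"dx":0.05,"dy":0.05,"dz":-4.4,"rx":0,"ry":0,"rz":0,"jaw":4.9},{"dx":0.05,"dy":0.05,"dz":-4.4,"rx":0,"ry":0,"rz":0,"jaw":4.9},{"dx":0.05,"dy":0.05,"dz":1,"rx":0,"ry":0,"rz":0,"jaw":4.9}]'; python3 -m handwheel '[{"dx":0,"dy":0,"dz":6,"rx":0,"ry":0,"rz":0,"jaw":4.9},{"dx":-6,"dy":2,"dz":12,"rx":0,"ry":0,"rz":0,"jaw":4.9},{"dx":-12,"dy":4,"dz":15,"rx":0,"ry":0,"rz":0,"jaw":4.9},{"dx":-18,"dy":6,"dz":15,"rx":0,"ry":0,"rz":0,"jaw":4.9},{"dx":-24,"dy":8,"dz":15,"rx":0,"ry":0,"rz":0,"jaw":4.9},{"dx":-25,"dy":9,"dz":15,"rx":0,"ry":0,"rz":0,"jaw":4.9},{"dx":-25,"dy":9,"dz":15,"rx":0,"ry":0,"rz":0,"jaw":4.9}]'
python3 - <<'E'
from h import *
c=vision.camera("top"); im=c["pixels"][:,:,::-1]; cv2.imwrite("pics/top2.png",cv2.resize(im[120:265,135:445],None,fx=2.55,fy=2.55,interpolation=cv2.INTER_CUBIC))
E
python3 - <<'E'
import re
s=open('ov.py').read()
s=re.sub(r"items=.*","items=[(414.7,304.9,-10.3,14,52,8,17),(577.6,-182.8,2,40,40,8,18),(609.9,176.3,0,18,18,8,32),(423.1,-358.7,4.6,22,28,8,24)]",s)
open('ov2.py','w').write(s)
E
python3 ov2.py ov2.png
```

```text
time: 22.32
tool_pos: [574.5, -180.9, 62.8]
eef_rot: [155.2, 89.2, 157.1]
force: [1.1, -0.7, 1.8]
grip_width: 49.0
time: 23.2
tool_pos: [323.2, -90.1, 213.2]
eef_rot: [156.8, 89.3, 158.7]
force: [0.2, -0.0, 0.6]
grip_width: 48.8
```

View pics/top2.png

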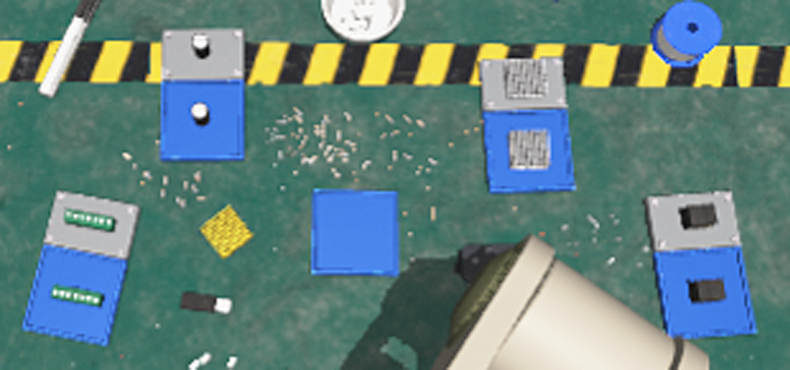

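View pics/ov2.png

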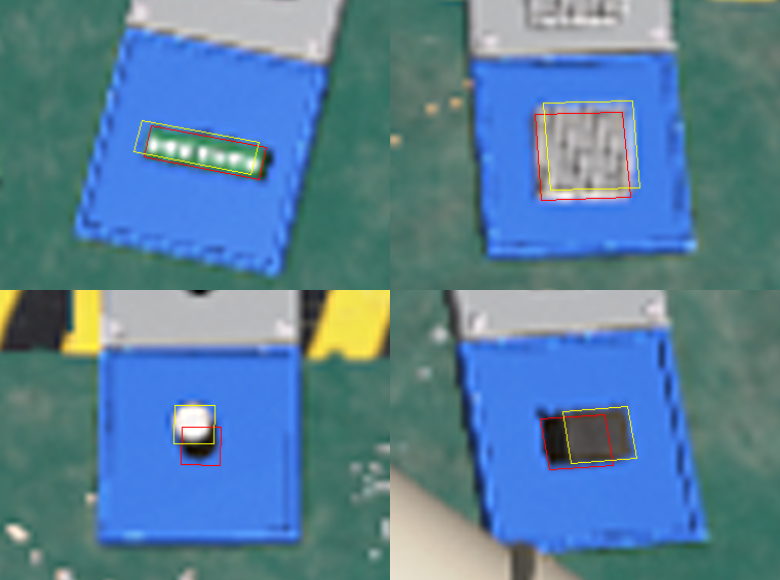

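Run:
```python
from h import *
s=observe();c=vision.camera("wrist"); cv2.imwrite("pics/w12.png",c["pixels"][:,:,::-1]); print(proj(c,[424,-179.5,14],s),s["force"],s["dq"].round(2))
```

```text
[[322.96711511 240.26133897]] [0.80021399 0.09529335 0.22523151] [ 0.12  1.92 -1.11 -0.08  0.09 -0.06]
```

View pics/w12.png

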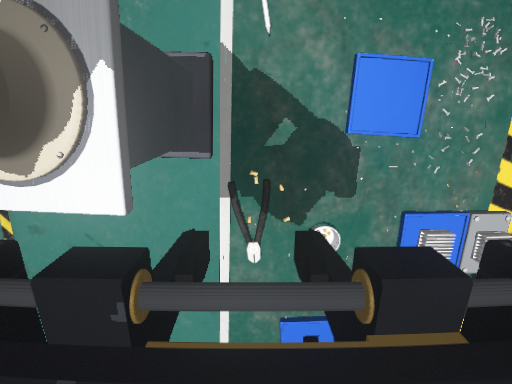

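The dish is at about (325,238), within a few pixels of its predicted start position (323,240), so it hasn't moved. The heat sink is in its pocket at (440,243).

```bash
python3 -c "
from workcell import job
print(job.sign_off())"
```

```text
the job is handed in; nothing more can be done
None
```

All four loose parts are now in the pockets of the trays with their matching samples, and the job was handed in at about 23 s of the 138 s allowed. I parked the heat sink in the spare tray, moved the terminal strip, relay and capacitor to their trays, then moved the heat sink from the spare tray to its own.

- **Placement:** the last top-camera overlay shows each part flat, upright and within a few millimetres of its pocket's centre.
- **Dish:** it was hidden by the arm in the top view, so I checked it with the wrist camera. It appears at its starting position, to within a few pixels.
- **Release:** the gripper was open and well clear of everything, with wrist force near zero.

The first move command was refused because its rows left out some fields; nothing moved. No check failed or disagreed, but the sign-off gave no verdict.

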